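# Make up two part kits at the electronics bench

## Task

Make up two kits from the stock on the bench. In the oblong tray, put the larger transformer in the wide bay and the tall slim capacitor and the relay in the two small bays, one in each, either way round; in the round dish, put the finned heat sink and the short wide capacitor side by side. Set every part down gently, upright and flat on the floor of its container, and leave the small transformer, the fan and the solder reel where they are.

Things in the scene. Friction and masses are not known exactly. Their poses are not given: they have to be found in the camera images.
- tray: Oblong grey kit tray, 238 (x) x 90 (y) mm outside, fixed at any yaw; floor 3 mm thick, walls and partitions 4 mm thick, tops 12 mm above the bench. Origin: centre of the underside, on the bench; z up. Three bays in a row, each 82 mm in y: wide bay x = +25 to +115 mm (centre +70), two equal small bays x = -45 to +21 (centre -12) and -115 to -49 (centre -82).
- dish: Round steel parts dish, fixed to the bench: 180 mm outside diameter, 172 mm inside, flat floor 3 mm thick, rim 4 mm thick with its top 12 mm above the bench, no partitions. Origin: centre of the underside, on the bench; z up.
- transformer: The larger of two transformers: dark steel core 56 (x) x 28.5 mm with a copper winding between white bobbin flanges standing out of both long sides to 46 mm overall (y, over the middle 35 mm of the length), 48 mm high, about 0.35 kg, loose. Grip it across y. Origin: centre of the underside; z up.
- small_transformer: The smaller of two transformers, of the same make: 40 (x) x 32 (y) x 34 mm high, about 0.14 kg, loose; it is not wanted. Origin: centre of the underside; z up.
- tall_capacitor: Tall slim capacitor: upright black cylinder with an aluminium top, 30 mm diameter, 62 mm high, about 0.06 kg, loose. Origin: centre of the underside; z up.
- wide_capacitor: Short wide capacitor: upright black cylinder with an aluminium top, 42 mm diameter, 38 mm high, about 0.07 kg, loose. Origin: centre of the underside; z up.
- heat_sink: Finned aluminium heat sink, 60 (x) x 40 (y) x 36 mm high, standing on its base plate, with six upright 3 mm fins along x, the outermost being its two long sides; about 0.13 kg, loose. Grip it across y. Origin: centre of the underside; z up.
- relay: Relay: plain white plastic block 36 (x) x 28 (y) x 40 mm high with six small brass tabs 6 mm tall on top, about 0.07 kg, loose. Origin: centre of the underside; z up.
- fan: Small square black cooling fan lying flat, 40 x 40 x 20 mm high, about 0.04 kg, loose; it is not wanted. Origin: centre of the underside; z up.
- reel: Solder reel lying flat: two blue flanges of 48 mm diameter, 30 mm high, about 0.25 kg, loose, standing among the stock; not part of any kit. Origin: centre of the underside; z up.
There are look-alikes about, which are no part of the job. What is shaped like the heat_sink but red is not meant.

How it is judged:
At the end, for the whole second after the job is handed in: Transformer in the wide bay, tall capacitor and relay one in each small bay, heat sink and wide capacitor in the dish (within 75 mm of centre); all upright within 0.12 rad, under 8 mm above the bench, at rest, released; small transformer, fan, reel within 20 mm of their starts (z of transformer in the frame of tray between -0.002 and 0.008 m and angle between each of transformer, tall_capacitor, relay, heat_sink, wide_capacitor's own z axis and vertical below 0.12 rad and linear speed of each of transformer, tall_capacitor, relay, heat_sink, wide_capacitor below 0.02 m/s and angular speed of each of transformer, tall_capacitor, relay, heat_sink, wide_capacitor below 0.2 rad/s and z of tall_capacitor in the frame of tray between -0.002 and 0.008 m and z of relay in the frame of tray between -0.002 and 0.008 m and x of transformer in the frame of tray between 0.025 and 0.115 m and y of transformer in the frame of tray between -0.041 and 0.041 m and ((x of tall_capacitor in the frame of tray between -0.115 and -0.049 m and y of tall_capacitor in the frame of tray between -0.041 and 0.041 m and x of relay in the frame of tray between -0.045 and 0.021 m and y of relay in the frame of tray between -0.041 and 0.041 m) or (x of tall_capacitor in the frame of tray between -0.045 and 0.021 m and y of tall_capacitor in the frame of tray between -0.041 and 0.041 m and x of relay in the frame of tray between -0.115 and -0.049 m and y of relay in the frame of tray between -0.041 and 0.041 m)) and z of heat_sink in the frame of dish between -0.002 and 0.008 m and horizontal distance between each of heat_sink, wide_capacitor and dish below 0.075 m and z of wide_capacitor in the frame of dish between -0.002 and 0.008 m and distance of each of small_transformer, fan, reel from where it was at the start of the episode below 0.02 m); the robot touches nothing.
It fails at once if the small transformer is shifted by more than 20 mm (distance of small_transformer from where it was at the start of the episode above 0.02 m).
It fails at once if the fan is shifted by more than 20 mm (distance of fan from where it was at the start of the episode above 0.02 m).
It fails at once if the reel is shifted by more than 20 mm (distance of reel from where it was at the start of the episode above 0.02 m).
It fails at once if a part is dropped into the tray, faster than 0.55 m/s in the last 30 mm, instead of being set down ((horizontal distance between transformer and tray below 0.12 m and z of transformer in the frame of tray below 0.03 m and linear speed of transformer above 0.55 m/s) or (horizontal distance between tall_capacitor and tray below 0.12 m and z of tall_capacitor in the frame of tray below 0.03 m and linear speed of tall_capacitor above 0.55 m/s) or (horizontal distance between relay and tray below 0.12 m and z of relay in the frame of tray below 0.03 m and linear speed of relay above 0.55 m/s)).
It fails at once if a part is dropped into the dish, faster than 0.55 m/s in the last 30 mm, instead of being set down ((horizontal distance between heat_sink and dish below 0.08 m and z of heat_sink in the frame of dish below 0.03 m and linear speed of heat_sink above 0.55 m/s) or (horizontal distance between wide_capacitor and dish below 0.08 m and z of wide_capacitor in the frame of dish below 0.03 m and linear speed of wide_capacitor above 0.55 m/s)).
It also fails if it takes over 104 s, if anything falls off the work surface, if the arm or the gripper's body presses on something with over 40 N, if the wrist force passes 120 N, or if a joint passes its speed limit or range.

## Robot

A 7-joint arm with a two-finger parallel gripper is mounted at the origin on the work surface. World frame = base frame: x ahead of the robot, y to its left, z up, the work surface at z = 0. Lengths are in m, angles in rad, forces in N, time in s.
With the tool pointing down it reaches from about 0.35 to 0.775 m from the base axis. Payload 3.1 kg.
Tool frame: the origin (TCP) lies midway between the tips of the shut fingers; the grasp point (between the pads) lies 19 mm behind it (robot.hold_point_z is the distance from the TCP to the grasp point, in m); z points along the fingers, y is the line along which they close (so a half turn about z gives the same grasp; the last joint's range is limited). The gripper opens to 85 mm and grips with 20 to 120 N. Pads are 22 mm wide; open, the fingers measure 114 mm over their backs; the gripper's body (76 mm by 85 mm) begins 54 mm behind the grasp point. The pads swing forward as they close: fully open they stand 13 mm farther back than shut.
Start: joints at [1.065, 0.311, 0.014, 1.512, -0.004, 1.319, -0.027], TCP at [0.246, -0.492, 0.231] pointing down, gripper open.
Joint ranges: [-2.7, 2.7], [-0.3, 1.91], [-1.27, 1.3], [0.12, 2.57], [-1.44, 4.58], [0.2, 2.03], [-3.05, 3.05]. Speed limits (rad/s): [2.79, 2.79, 3.14, 3.14, 3.14, 3.14, 3.14].

## Interface

Orientations are given as [roll, pitch, yaw] about the fixed x, y, z axes, in that order (R = Rz(yaw) Ry(pitch) Rx(roll)).
In Python, from bench import robot gives the robot as it stands.
- The arm moves only by the tool play_rows, never from a script. Its argument "moves" is a list of rows, each a list of 7 numbers: the shift along the world's x, y, z in m, then the turn, a rotation vector about the world's x, y, z in rad, then the opening, from 0 (shut) to 1 (fully open). A call has 1 to 8 rows; each row shifts and turns the commanded pose from where the row before left it; what a row does not reach is not made up. A row lasts 1/12 s, in which the tool goes at most 41.7 mm and 7.16 degrees, less where a joint would pass 70% of its speed; a pose out of reach is approached as far as the arm can. A call is refused whole if a number of a shift passes 0.0417 or a number of a turn 0.125, either way. A call with a gripper value outside its range is refused whole. The fingers move at their own pace and stop on an object; "force" is the grip in N (left out, the last holds). Time passes only in rows, so rows that do not move let the fingers close. It gives the time, the measured TCP pose, the force, the opening and the grip force at its end, in the units of the state.
- robot.state(): the state, without advancing time (a new reading comes with each control period).
- robot.get_image(name): name is "side" or "top"; returns a dict with "image" (420x560x3 uint8, red, green, blue), "fx", "fy", "cx", "cy" (pixels), "k1" (the pictures are not rectified: a ray, as slopes to the right and down, at radius r is drawn at 1 + k1 r^2 times it, then the intrinsics apply), "world_to_cam" (4x4, takes a point from world to camera coordinates). Camera axes: x right, y down, z forward; pixel columns grow to the right and rows downward; lengths in m; the calibration is good to about 2 mm. A picture is of the moment at which its call begins. There is no depth.
- robot.job_done(): hands the job in; it is judged then, once.
The state is a dict: "t": time; "joint_pos": joint angles; "qvel": joint speeds; "effort": joint torques, N m; "ee_pos": TCP position; "tcp_rot": TCP orientation; "contact_force": force on the tool from outside, world axes, zero at the start; "moment": the same for the moment, N m; "opening": finger opening in m; "grip_force": force on a finger pad.
Only numpy, scipy, OpenCV 4.12 (cv2) and the standard library are available. Lean on these libraries where they do the work, as an engineer would, in place of code of your own. Each camera call takes 0.05 s, during which the arm holds its last target. There are 200 camera calls.

## Working session

There is one attempt and no reset: what is moved stays moved. The work goes in short steps, Python scripts to look and compute and a tool call to move; the robot and the scene stay as the last step left them, time stands still between calls to the robot, and variables do not carry over. Pictures are saved under pics/ and viewed, at most 14 in all, crops included, and the job is handed in when it is done.

Besides the shell and the picture viewer there is one more tool, called after ">>>" by a JSON object that holds its "op" and its "data", one argument or row to a line. play_rows: Moves the arm, as the interface text tells. Its arguments: {"type":"object","properties":{"moves":{"type":"array"},"force":{"type":"number"}},"required":["moves"]}

```bash
mkdir -p pics; ls; cat > h.py <<'E'
import numpy as np, cv2
from bench import robot
def grab(name,fn=None):
    d=robot.get_image(name)
    if fn: cv2.imwrite(fn,cv2.cvtColor(d["image"],cv2.COLOR_RGB2BGR))
    return d
def ray(d,u,v):
    K=np.array([[d["fx"],0,d["cx"]],[0,d["fy"],d["cy"]],[0,0,1.]])
    xd=np.array([(u-d["cx"])/d["fx"],(v-d["cy"])/d["fy"]]); x=xd.copy()
    for _ in range(30): x=xd/(1+d["k1"]*(x@x))
    T=np.array(d["world_to_cam"]); R=T[:3,:3]; o=-R.T@T[:3,3]
    return o,R.T@np.array([x[0],x[1],1])
def onz(d,u,v,z):
    o,r=ray(d,u,v); return o+r*(z-o[2])/r[2]
def proj(d,p):
    T=np.array(d["world_to_cam"]); c=T[:3,:3]@np.asarray(p,float)+T[:3,3]
    x=c[:2]/c[2]; x=x*(1+d["k1"]*(x@x)); return np.array([d["fx"]*x[0]+d["cx"],d["fy"]*x[1]+d["cy"]])
E
python3 - <<'E'
from h import *
for n in("top","side"):
    d=grab(n,f"pics/{n}0.png"); T=np.array(d["world_to_cam"]); print(n,d["fx"],d["cx"],d["cy"],d["k1"],-T[:3,:3].T@T[:3,3],T[:3,:3])
print(robot.state())
E
```

```text
pics
top 387.01969815809593 285.44984434394763 215.55699703066605 0.038093071390741605 [0.37199233 0.02264546 0.88424472] [[ 2.45015566e-02 -9.99697002e-01  2.36174356e-03]
 [-9.97299224e-01 -2.46062743e-02 -6.92010780e-02]
 [ 6.92382239e-02 -6.59830888e-04 -9.97599936e-01]]
side 437.3917900942885 269.51111607220696 211.91303616830837 0.02288449528697817 [0.06921204 0.57623103 0.79907181] [[-0.83601009 -0.5486416  -0.00891741]
 [-0.40318587  0.62522844 -0.66822941]
 [ 0.37219387 -0.55505116 -0.74390183]]
{'t': 0.1, 'joint_pos': array([ 1.06531833,  0.31167647,  0.01399557,  1.51285859, -0.004374  ,
        1.31921013, -0.02723173]), 'qvel': array([-0.00075096, -0.00226382,  0.00049277, -0.0037938 ,  0.00103255,
        0.00036232, -0.00073212]), 'effort': array([ 4.45610103e-04, -3.80854654e+01,  1.46513362e-01, -2.31240356e+01,
        1.23610729e-02,  8.15011997e-03, -4.11369865e-05]), 'ee_pos': array([ 0.24574883, -0.49132943,  0.23032822]), 'tcp_rot': array([-3.13947345e+00,  1.15444279e-04,  4.63827116e-01]), 'contact_force': array([-0.21829792,  0.05778883, -0.65344289]), 'moment': array([-0.00947117,  0.01962195, -0.02812102]), 'grip_force': 0.0, 'opening': 0.08542275633201281}
```

View pics/top0.png

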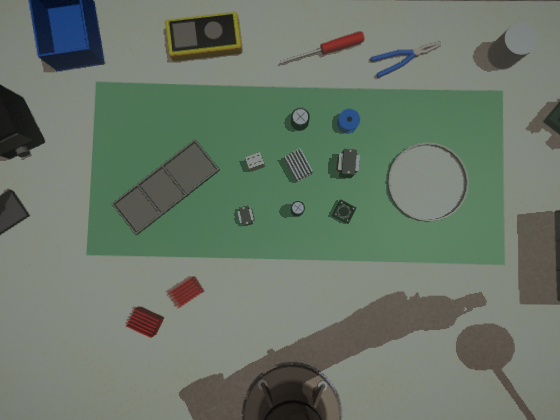

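View pics/side0.png

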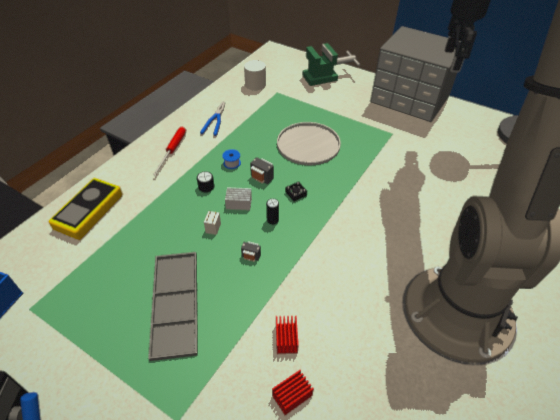

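The top view shows the tray at about (166,188), the dish at (427,182), and the stock at wide capacitor (300,119), reel (348,120), relay (255,161), heat sink (297,165), transformer (348,162), small transformer (246,215), tall capacitor (297,209) and fan (343,211). The side view shows the same parts.

```bash
python3 - <<'E'
import cv2
a=cv2.imread("pics/top0.png")[95:235,225:375]; b=cv2.imread("pics/side0.png")[140:270,185:315]
cv2.imwrite("pics/tc.png",cv2.resize(a,None,fx=4,fy=4,interpolation=cv2.INTER_CUBIC))
cv2.imwrite("pics/sc.png",cv2.resize(b,None,fx=4.5,fy=4.5,interpolation=cv2.INTER_CUBIC))
E
```

```text
(no output)
```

View pics/tc.png

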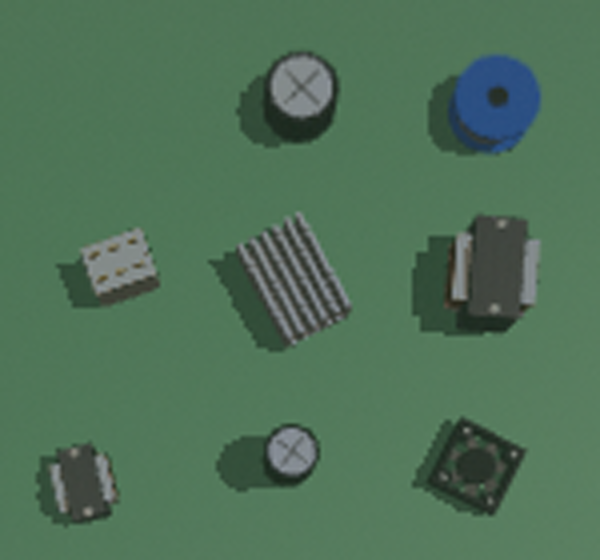

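View pics/sc.png

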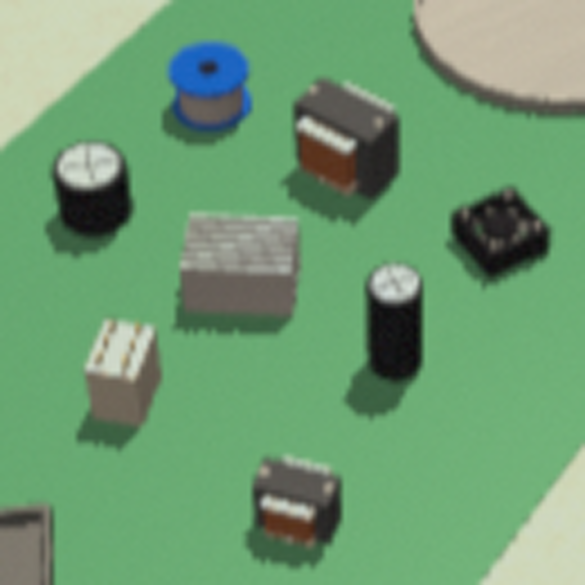

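```bash
cat > m.py <<'E'
from h import *
T=grab("top");S=grab("side")
tp=lambda x,y:(225+(x+.5)/4-.5,95+(y+.5)/4-.5)
sp=lambda x,y:(185+(x+.5)/4.5-.5,140+(y+.5)/4.5-.5)
def tri(a,b):
    o1,r1=ray(T,*a);o2,r2=ray(S,*b)
    A=np.stack([r1,-r2],1);s=np.linalg.lstsq(A,o2-o1,rcond=None)[0]
    p,q=o1+s[0]*r1,o2+s[1]*r2; return (p+q)/2,np.linalg.norm(p-q)
mid=lambda *P:tuple(np.mean(P,0))
hs=[(239,248),(298,213),(351,306),(294,344)]
rl=[(81,251),(138,230),(157,272),(97,294)]
pts={"wide":((302,87),(91,165),.038),"tall":((292,451),(395,284),.062),"reel":((498,97),(208,68),.03),
"trafo":(mid((502,224),(495,308)),mid((325,91),(378,122)),.048),"small":((82,482),mid((265,472),(330,490)),.034),
"relay":(mid(*rl),mid((107,319),(155,322),(136,378),(87,372)),.04),"heat":(mid(*hs),mid((190,214),(300,215),(297,275),(181,270)),.036),
"fan":((477,465),(500,222),.02)}
for k,(a,b,z) in pts.items():
    p,e=tri(tp(*a),sp(*b)); print(k,"tri",p.round(4),"gap",round(e,4),"top@z",onz(T,*tp(*a),z)[:2].round(4),"side@z",onz(S,*sp(*b),z)[:2].round(4))
def dirn(a,b,z):
    d=onz(T,*tp(*b),z)-onz(T,*tp(*a),z); return np.degrees(np.arctan2(d[1],d[0])).round(1),np.linalg.norm(d[:2]).round(4)
print("trafo",dirn((495,308),(502,224),.048),dirn((470,316),(475,216),.048),dirn((521,318),(527,216),.048))
print("heat",dirn(hs[3],hs[0],.036),dirn(hs[2],hs[1],.036),dirn(hs[0],hs[1],.036))
print("relay",dirn(rl[0],rl[1],.04),dirn(rl[3],rl[2],.04),dirn(rl[0],rl[3],.04),dirn(rl[1],rl[2],.04))
print("small",dirn((90,511),(75,453),.034))
# tray / dish by mask
for n,d in(("top",T),("side",S)):
    im=d["image"]; hsv=cv2.cvtColor(im,cv2.COLOR_RGB2HSV)
    ng=((hsv[...,1]<70)).astype(np.uint8)
    for nm,(u,v) in {"tray":(166,188) if n=="top" else (175,300),"dish":(427,182) if n=="top" else (308,143)}.items():
        _,lab=cv2.connectedComponents(cv2.morphologyEx(ng,cv2.MORPH_CLOSE,np.ones((3,3))))
        m=(lab==lab[v,u]).astype(np.uint8); c=max(cv2.findContours(m,0,1)[0],key=cv2.contourArea); c=cv2.convexHull(c)[:,0]
        w=np.array([onz(d,*p,.012)[:2] for p in c.astype(float)],np.float32)
        if nm=="tray": print(n,nm,m.sum(),cv2.minAreaRect(w))
        else: print(n,nm,m.sum(),cv2.fitEllipse(w),cv2.minEnclosingCircle(w))
E
python3 m.py
```

```text
wide tri [ 0.6535 -0.0049  0.0374] gap 0.0013 top@z [ 0.6528 -0.0051] side@z [ 0.6538 -0.0042]
tall tri [ 0.4482 -0.003   0.0601] gap 0.0019 top@z [ 0.4472 -0.0034] side@z [ 0.4481 -0.0012]
reel tri [ 0.6538 -0.1151  0.0288] gap 0.0025 top@z [ 0.6523 -0.1155] side@z [ 0.6541 -0.1137]
trafo tri [ 0.5521 -0.1146  0.0481] gap 0.0012 top@z [ 0.5526 -0.1143] side@z [ 0.5516 -0.1149]
small tri [0.4307 0.1115 0.032 ] gap 0.0019 top@z [0.4298 0.1108] side@z [0.4307 0.1131]
relay tri [0.5526 0.0946 0.0393] gap 0.002 top@z [0.5516 0.094 ] side@z [0.5531 0.0954]
heat tri [ 0.5473 -0.0035  0.0344] gap 0.0024 top@z [ 0.5459 -0.004 ] side@z [ 0.5475 -0.0018]
fan tri [ 0.4468 -0.1084  0.0172] gap 0.0019 top@z [ 0.4457 -0.1085] side@z [ 0.4462 -0.1055]
trafo (np.float64(-3.9), np.float64(0.0466)) (np.float64(-1.9), np.float64(0.0553)) (np.float64(-2.5), np.float64(0.0564))
heat (np.float64(30.9), np.float64(0.0617)) (np.float64(30.7), np.float64(0.0598)) (np.float64(-57.6), np.float64(0.0382))
relay (np.float64(-68.0), np.float64(0.0335)) (np.float64(-68.2), np.float64(0.0352)) (np.float64(-158.1), np.float64(0.0256)) (np.float64(-154.3), np.float64(0.0257))
small (np.float64(16.2), np.float64(0.0331))
top tray 4335 ((0.49214449524879456, 0.2947341799736023), (0.09273753315210342, 0.2388831377029419), 40.36357498168945)Traceback (most recent call last):
  File "m.py", line 33, in <module>
    else: print(n,nm,m.sum(),cv2.fitEllipse(w),cv2.minEnclosingCircle(w))
                             ~~~~~~~~~~~~~~^^^
cv2.error: OpenCV(4.12.0) /io/opencv/modules/imgproc/src/shapedescr.cpp:361: error: (-201:Incorrect size of input array) There should be at least 5 points to fit the ellipse in function 'fitEllipseNoDirect'
```

```bash
python3 - <<'E'
from h import *
T=grab("top");S=grab("side")
for n,d in(("top",T),("side",S)):
    hsv=cv2.cvtColor(d["image"],cv2.COLOR_RGB2HSV)
    g=((hsv[...,0]>50)&(hsv[...,0]<85)&(hsv[...,1]>75)).astype(np.uint8)
    for nm,(u,v),A in(("tray",(166,188) if n=="top" else (175,300),0),("dish",(427,182) if n=="top" else (308,143),1)):
        _,lab=cv2.connectedComponents(1-g); m=(lab==lab[v,u]).astype(np.uint8)
        c=max(cv2.findContours(m,0,1)[0],key=cv2.contourArea); c=cv2.convexHull(c)[:,0]
        w=np.array([onz(d,*p,.012)[:2] for p in c.astype(float)],np.float32)
        print(n,nm,m.sum(),cv2.minAreaRect(w) if not A else (cv2.fitEllipse(w),cv2.minEnclosingCircle(w)))
c=np.array([.492,.2945]); a=np.radians(-49.6); e=np.array([np.cos(a),np.sin(a)]); f=np.array([-e[1],e[0]])
for d in(T,S):
    gr=cv2.cvtColor(d["image"],cv2.COLOR_RGB2GRAY).astype(np.float32); out=[]
    for s in np.arange(-.126,.1261,.003):
        P=np.array([proj(d,[*(c+e*s+f*t),.008]) for t in np.linspace(-.03,.03,25)],np.float32)
        out.append((int(round(s*1000)),int(cv2.remap(gr,P[:,0].copy(),P[:,1].copy(),1).mean())))
    print(out)
E
```

```text
top tray 4375 ((0.49210453033447266, 0.29465925693511963), (0.09375844150781631, 0.23941680788993835), 40.292171478271484)Traceback (most recent call last):
  File "<stdin>", line 10, in <module>
cv2.error: OpenCV(4.12.0) /io/opencv/modules/imgproc/src/shapedescr.cpp:361: error: (-201:Incorrect size of input array) There should be at least 5 points to fit the ellipse in function 'fitEllipseNoDirect'
```

```bash
python3 - <<'E'
from h import *
T=grab("top");S=grab("side")
print(T["image"][182,427],T["image"][182,480],S["image"][143,308],S["image"][180,308],T["image"][188,166])
for n,d in(("top",T),("side",S)):
    im=d["image"].astype(int)
    g=(im[...,1]-im[...,0]>20).astype(np.uint8)
    for nm,(u,v),A in(("tray",(166,188) if n=="top" else (175,300),0),("dish",(427,182) if n=="top" else (308,143),1)):
        _,lab=cv2.connectedComponents(1-g,connectivity=4); m=(lab==lab[v,u]).astype(np.uint8)
        c=max(cv2.findContours(m,0,1)[0],key=cv2.contourArea); c=cv2.convexHull(c)[:,0]
        w=np.array([onz(d,*p,.012)[:2] for p in c.astype(float)],np.float32)
        print(n,nm,m.sum(),len(w)); print(cv2.minAreaRect(w) if not A or len(w)<5 else (cv2.fitEllipse(w),cv2.minEnclosingCircle(w)))
c=np.array([.492,.2945]); a=np.radians(-49.6); e=np.array([np.cos(a),np.sin(a)]); f=np.array([-e[1],e[0]])
for d in(T,S):
    gr=cv2.cvtColor(d["image"],cv2.COLOR_RGB2GRAY).astype(np.float32); out=[]
    for s in np.arange(-.126,.1261,.003):
        P=np.array([proj(d,[*(c+e*s+f*t),.008]) for t in np.linspace(-.03,.03,25)],np.float32)
        out.append((int(round(s*1000)),int(cv2.remap(gr,P[:,0].copy(),P[:,1].copy(),1).mean())))
    print(*[f"{a}:{b}" for a,b in out])
E
```

```text
[133 140 131] [ 90 125  96] [195 185 166] [105 171 115] [86 85 78]
top tray 4294 15
((0.49184349179267883, 0.2949007749557495), (0.09237682819366455, 0.2382323145866394), 40.335105895996094)
top dish 5088 43
(((0.5177919268608093, -0.296709269285202), (0.18000942468643188, 0.1834031641483307), 25.642253875732422), ((0.5172461271286011, -0.2968505918979645), 0.09193965792655945))
side tray 4669 13
((0.49294313788414, 0.2998685836791992), (0.08991526067256927, 0.24257835745811462), 39.76481246948242)
side dish 2183 32
(((0.5167844295501709, -0.2909548580646515), (0.17922575771808624, 0.1904337853193283), 25.896987915039062), ((0.517236053943634, -0.29064926505088806), 0.09476429224014282))
-126:100 -123:99 -120:83 -117:77 -114:61 -111:84 -108:85 -105:84 -102:84 -99:84 -96:84 -93:84 -90:84 -87:84 -84:84 -81:84 -78:84 -75:84 -72:84 -69:84 -66:84 -63:84 -60:84 -57:84 -54:84 -51:71 -48:80 -45:64 -42:81 -39:84 -36:84 -33:84 -30:84 -27:84 -24:84 -21:84 -18:84 -15:84 -12:84 -9:84 -6:84 -3:84 0:84 3:84 6:84 9:84 12:84 15:84 18:75 21:75 24:74 27:79 30:85 33:85 36:85 39:84 42:85 45:85 48:84 51:85 54:85 57:85 60:85 63:85 66:85 69:85 72:85 75:85 78:85 81:85 84:85 87:85 90:85 93:85 96:85 99:85 102:85 105:85 108:86 111:79 114:65 117:86 120:92 123:100 126:101
-126:109 -123:70 -120:55 -117:99 -114:115 -111:119 -108:120 -105:120 -102:120 -99:120 -96:120 -93:120 -90:120 -87:120 -84:120 -81:120 -78:120 -75:120 -72:120 -69:120 -66:120 -63:120 -60:120 -57:115 -54:84 -51:58 -48:77 -45:113 -42:118 -39:120 -36:120 -33:120 -30:120 -27:120 -24:120 -21:120 -18:120 -15:120 -12:120 -9:120 -6:120 -3:120 0:120 3:120 6:120 9:120 12:116 15:93 18:63 21:63 24:102 27:117 30:119 33:120 36:120 39:120 42:120 45:120 48:120 51:120 54:120 57:120 60:120 63:120 66:120 69:120 72:120 75:120 78:120 81:120 84:120 87:120 90:120 93:120 96:120 99:120 102:119 105:116 108:98 111:68 114:58 117:86 120:119 123:135 126:141
```

>>> {"op": "play_rows", "data": {
  "moves": [
    [0.0188, 0.0305, -0.004, 0, 0, 0.0046, 1],
    [0.0188, 0.0305, -0.004, 0, 0, 0.0046, 1],
    [0.0188, 0.0305, -0.004, 0, 0, 0.0046, 1],
    [0.0188, 0.0305, -0.004, 0, 0, 0.0046, 1],
    [0.0188, 0.0305, -0.004, 0, 0, 0.0046, 1],
    [0.0188, 0.0305, -0.004, 0, 0, 0.0046, 1],
    [0.0188, 0.0305, -0.004, 0, 0, 0.0046, 1],
    [0.0188, 0.0305, -0.004, 0, 0, 0.0046, 1]
  ],
  "force": 40
}}

```text
t: 1.07
ee_pos: [0.3971, -0.2464, 0.1994]
tcp_rot: [3.141, -0.0, 0.501]
contact_force: [0.4, 0.0, 0.0]
opening: 0.0855
grip_force: 0.0
```

>>> {"op": "play_rows", "data": {
  "moves": [
    [0.0188, 0.0305, -0.004, 0, 0, 0.0046, 1],
    [0.0188, 0.0305, -0.004, 0, 0, 0.0046, 1],
    [0.0188, 0.0305, -0.004, 0, 0, 0.0046, 1],
    [0.0188, 0.0305, -0.004, 0, 0, 0.0046, 1],
    [0.0188, 0.0305, -0.004, 0, 0, 0.0046, 1],
    [0.0188, 0.0305, -0.004, 0, 0, 0.0046, 1],
    [0.0188, 0.0305, -0.004, 0, 0, 0.0046, 1],
    [0.0188, 0.0305, -0.004, 0, 0, 0.0046, 1]
  ]
}}

```text
t: 1.73
ee_pos: [0.5477, -0.0025, 0.1673]
tcp_rot: [3.141, -0.0, 0.537]
contact_force: [0.5, -0.3, 0.7]
opening: 0.0854
grip_force: 0.0
```

>>> {"op": "play_rows", "data": {
  "moves": [
    [0, 0, 0, 0, 0, 0, 1],
    [0, 0, 0, 0, 0, 0, 1]
  ]
}}

```text
t: 1.9
ee_pos: [0.5473, -0.0005, 0.1669]
tcp_rot: [-3.14, -0.0, 0.543]
contact_force: [1.0, -1.9, 0.3]
opening: 0.0854
grip_force: 0.0
```

>>> {"op": "play_rows", "data": {
  "moves": [
    [0, -0.002, -0.03, 0, 0, 0, 1],
    [0, 0, -0.03, 0, 0, 0, 1],
    [0, 0, -0.03, 0, 0, 0, 1],
    [0, 0, -0.025, 0, 0, 0, 1],
    [0, 0, -0.02, 0, 0, 0, 1],
    [0, 0, -0.012, 0, 0, 0, 1],
    [0, 0, 0, 0, 0, 0, 1],
    [0, 0, 0, 0, 0, 0, 1]
  ]
}}

```text
t: 2.57
ee_pos: [0.5468, -0.007, 0.0205]
tcp_rot: [3.141, 0.001, 0.536]
contact_force: [0.4, 0.2, 0.5]
opening: 0.0851
grip_force: 0.0
```

```bash
python3 - <<'E'
from h import *
a=grab("top");b=grab("side")
f=lambda d,r:cv2.resize(cv2.cvtColor(d["image"][r[0]:r[0]+120,r[1]:r[1]+120],cv2.COLOR_RGB2BGR),(400,400),interpolation=2)
cv2.imwrite("pics/p1.png",np.hstack([f(a,(100,240)),f(b,(120,180))]))
E
```

```text
(no output)
```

View pics/p1.png

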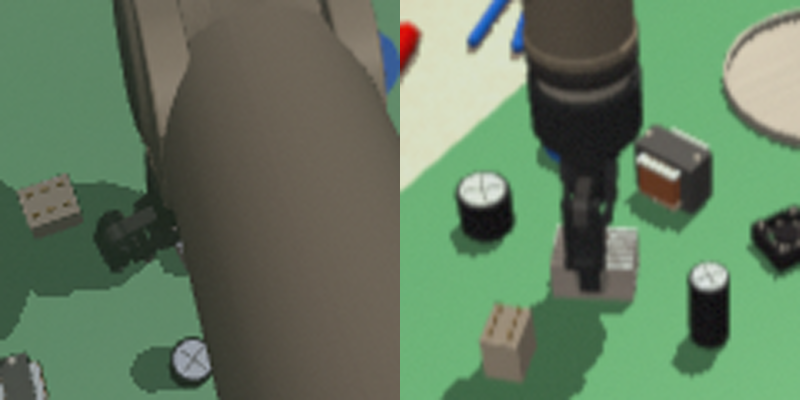

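The top view is blocked by the arm. The side view shows the near finger in front of the middle of the heat sink, at (590,270), so I lower and grip.

>>> {"op": "play_rows", "data": {
  "moves": [
    [0, 0.003, -0.009, 0, 0, 0, 1],
    [0, 0, -0.008, 0, 0, 0, 1],
    [0, 0, 0, 0, 0, 0, 1],
    [0, 0, 0, 0, 0, 0, 0.4],
    [0, 0, 0, 0, 0, 0, 0.3],
    [0, 0, 0, 0, 0, 0, 0.2],
    [0, 0, 0, 0, 0, 0, 0.1],
    [0, 0, 0, 0, 0, 0, 0]
  ]
}}

```text
t: 3.33
ee_pos: [0.5474, -0.0029, 0.0037]
tcp_rot: [3.141, -0.001, 0.537]
contact_force: [0.2, 0.4, 1.0]
opening: 0.0392
grip_force: 41.7
```

>>> {"op": "play_rows", "data": {
  "moves": [
    [0, 0, 0, 0, 0, 0, 0],
    [0, 0, 0, 0, 0, 0, 0],
    [0, 0, 0, 0, 0, 0, 0],
    [0, 0, 0, 0, 0, 0, 0]
  ]
}}

```text
t: 3.67
ee_pos: [0.5474, -0.0029, 0.0037]
tcp_rot: [3.141, -0.001, 0.537]
contact_force: [-0.4, 0.1, 3.0]
opening: 0.0391
grip_force: 41.8
```

>>> {"op": "play_rows", "data": {
  "moves": [
    [0, 0, 0.015, 0, 0, 0, 0],
    [0, 0, 0.03, 0, 0, 0, 0],
    [0, 0, 0.03, 0, 0, 0, 0],
    [0, 0, 0.03, 0, 0, 0, 0],
    [0, -0.015, 0, 0, 0, 0, 0],
    [0, -0.03, 0, 0, 0, 0, 0],
    [0, -0.03, 0, 0, 0, 0, 0],
    [0, -0.03, 0, 0, 0, 0, 0]
  ]
}}

```text
t: 4.33
ee_pos: [0.5459, -0.1087, 0.1077]
tcp_rot: [-3.141, 0.001, 0.539]
contact_force: [-0.1, -0.1, -1.0]
opening: 0.0395
grip_force: 41.5
```

>>> {"op": "play_rows", "data": {
  "moves": [
    [0, -0.03, 0, 0, 0, 0, 0],
    [0, -0.03, 0, 0, 0, 0, 0],
    [0, -0.03, 0, 0, 0, 0, 0],
    [0, -0.03, 0, 0, 0, 0, 0],
    [0.003, -0.03, 0, 0, 0, 0, 0],
    [0, -0.018, 0, 0, 0, 0, 0],
    [0, 0, 0, 0, 0, 0, 0],
    [0, 0, 0, 0, 0, 0, 0]
  ]
}}

```text
t: 5.0
ee_pos: [0.5483, -0.2775, 0.1069]
tcp_rot: [-3.14, 0.002, 0.534]
contact_force: [0.4, 1.1, -0.9]
opening: 0.0397
grip_force: 41.4
```

>>> {"op": "play_rows", "data": {
  "moves": [
    [0, 0, -0.02, 0, 0, 0, 0],
    [0, 0, -0.03, 0, 0, 0, 0],
    [0, 0, -0.02, 0, 0, 0, 0],
    [0, 0, -0.01, 0, 0, 0, 0],
    [0, 0, 0, 0, 0, 0, 0],
    [0, 0, 0, 0, 0, 0, 0]
  ]
}}

```text
t: 5.5
ee_pos: [0.5501, -0.2745, 0.0282]
tcp_rot: [-3.14, -0.0, 0.539]
contact_force: [0.3, 0.3, -1.0]
opening: 0.0397
grip_force: 41.4
```

>>> {"op": "play_rows", "data": {
  "moves": [
    [0, 0, -0.008, 0, 0, 0, 0],
    [0, 0, -0.007, 0, 0, 0, 0],
    [0, 0, -0.004, 0, 0, 0, 0],
    [0, 0, -0.001, 0, 0, 0, 0],
    [0, 0, 0, 0, 0, 0, 0],
    [0, 0, 0, 0, 0, 0, 0]
  ]
}}

```text
t: 6.0
ee_pos: [0.55, -0.276, 0.0085]
tcp_rot: [3.141, -0.0, 0.537]
contact_force: [0.3, -1.7, -1.4]
opening: 0.0397
grip_force: 41.4
```

>>> {"op": "play_rows", "data": {
  "moves": [
    [0, 0, -0.0015, 0, 0, 0, 0],
    [0, 0, 0, 0, 0, 0, 0],
    [0, 0, 0, 0, 0, 0, 0]
  ]
}}

```text
t: 6.25
ee_pos: [0.5499, -0.276, 0.0069]
tcp_rot: [3.141, -0.0, 0.537]
contact_force: [-0.1, 0.4, -2.0]
opening: 0.0398
grip_force: 41.4
```

>>> {"op": "play_rows", "data": {
  "moves": [
    [0, 0, -0.0005, 0, 0, 0, 0],
    [0, 0, 0, 0, 0, 0, 0.55],
    [0, 0, 0, 0, 0, 0, 0.7],
    [0, 0, 0, 0, 0, 0, 0.8],
    [0, 0, 0, 0, 0, 0, 0.8],
    [0, 0, 0.01, 0, 0, 0, 0.8],
    [0, 0, 0.03, 0, 0, 0, 1],
    [0, 0, 0.03, 0, 0, 0, 1]
  ]
}}

```text
t: 6.92
ee_pos: [0.5484, -0.2753, 0.0761]
tcp_rot: [-3.138, 0.002, 0.538]
contact_force: [1.0, -0.1, 0.5]
opening: 0.0853
grip_force: 0.0
```

>>> {"op": "play_rows", "data": {
  "moves": [
    [0, 0, 0.03, 0, 0, 0, 1],
    [0.005, 0.01, 0.03, 0, 0, 0, 1],
    [0.011, 0.03, 0.01, 0, 0, 0, 1],
    [0.012, 0.032, 0, 0, 0, 0, 1],
    [0.012, 0.032, 0, 0, 0, 0, 1],
    [0.012, 0.032, 0, 0, 0, 0, 1],
    [0.012, 0.032, 0, 0, 0, 0, 1],
    [0.012, 0.032, 0, 0, 0, 0, 1]
  ]
}}

```text
t: 7.58
ee_pos: [0.6264, -0.0744, 0.1474]
tcp_rot: [3.141, -0.001, 0.537]
contact_force: [0.4, 0.0, -0.2]
opening: 0.0854
grip_force: 0.0
```

>>> {"op": "play_rows", "data": {
  "moves": [
    [0.012, 0.032, 0, 0, 0, 0, 1],
    [0.012, 0.03, 0, 0, 0, 0, 1],
    [0.003, 0.009, -0.01, 0, 0, 0, 1],
    [0, 0, -0.03, 0, 0, 0, 1],
    [0, 0, -0.03, 0, 0, 0, 1],
    [0, 0, -0.025, 0, 0, 0, 1],
    [0, 0, 0, 0, 0, 0, 1],
    [0, 0, 0, 0, 0, 0, 1]
  ]
}}

```text
t: 8.25
ee_pos: [0.6515, -0.0056, 0.0503]
tcp_rot: [-3.14, 0.003, 0.537]
contact_force: [0.7, 0.4, -0.0]
opening: 0.0856
grip_force: 0.0
```

>>> {"op": "play_rows", "data": {
  "moves": [
    [0.001, 0.001, -0.02, 0, 0, 0, 1],
    [0, 0, -0.016, 0, 0, 0, 1],
    [0, 0, -0.01, 0, 0, 0, 1],
    [0, 0, 0, 0, 0, 0, 1],
    [0, 0, 0, 0, 0, 0, 0.5],
    [0, 0, 0, 0, 0, 0, 0.4],
    [0, 0, 0, 0, 0, 0, 0.2],
    [0, 0, 0, 0, 0, 0, 0]
  ],
  "force": 30
}}

```text
t: 8.92
ee_pos: [0.6551, -0.0039, 0.0071]
tcp_rot: [3.14, -0.003, 0.537]
contact_force: [1.1, -0.2, 0.3]
opening: 0.041
grip_force: 30.5
```

>>> {"op": "play_rows", "data": {
  "moves": [
    [0, 0, 0, 0, 0, 0, 0],
    [0, 0, 0, 0, 0, 0, 0],
    [0, 0, 0, 0, 0, 0, 0],
    [0, 0, 0, 0, 0, 0, 0]
  ]
}}

```text
t: 9.25
ee_pos: [0.6552, -0.0038, 0.007]
tcp_rot: [3.14, -0.003, 0.537]
contact_force: [-0.8, -0.6, 6.4]
opening: 0.041
grip_force: 31.0
```

>>> {"op": "play_rows", "data": {
  "moves": [
    [0, 0, 0.015, 0, 0, 0, 0],
    [0, 0, 0.03, 0, 0, 0, 0],
    [0, 0, 0.03, 0, 0, 0, 0],
    [0, 0, 0.03, 0, 0, 0, 0],
    [-0.008, -0.014, 0, 0, 0, 0, 0],
    [-0.016, -0.029, 0, 0, 0, 0, 0],
    [-0.016, -0.029, 0, 0, 0, 0, 0],
    [-0.016, -0.029, 0, 0, 0, 0, 0]
  ]
}}

```text
t: 9.92
ee_pos: [0.5968, -0.1055, 0.11]
tcp_rot: [-3.141, 0.001, 0.539]
contact_force: [0.6, -0.3, -0.6]
opening: 0.0408
grip_force: 30.5
```

>>> {"op": "play_rows", "data": {
  "moves": [
    [-0.016, -0.029, 0, 0, 0, 0, 0],
    [-0.016, -0.029, 0, 0, 0, 0, 0],
    [-0.016, -0.029, 0, 0, 0, 0, 0],
    [-0.016, -0.029, 0, 0, 0, 0, 0],
    [-0.016, -0.029, 0, 0, 0, 0, 0],
    [-0.016, -0.029, 0, 0, 0, 0, 0],
    [-0.016, -0.029, 0, 0, 0, 0, 0],
    [-0.004, -0.008, 0, 0, 0, 0, 0]
  ]
}}

```text
t: 10.58
ee_pos: [0.4765, -0.3234, 0.1097]
tcp_rot: [3.14, 0.006, 0.528]
contact_force: [-0.9, -2.4, -1.3]
opening: 0.0415
grip_force: 30.5
```

>>> {"op": "play_rows", "data": {
  "moves": [
    [0, 0, -0.01, 0, 0, 0, 0],
    [0, 0, -0.03, 0, 0, 0, 0],
    [0, 0, -0.025, 0, 0, 0, 0],
    [0, 0, -0.01, 0, 0, 0, 0],
    [0, 0, 0, 0, 0, 0, 0],
    [0, 0, 0, 0, 0, 0, 0]
  ]
}}

```text
t: 11.08
ee_pos: [0.4824, -0.3144, 0.0349]
tcp_rot: [-3.14, -0.0, 0.539]
contact_force: [0.1, -0.8, 0.7]
opening: 0.0412
grip_force: 30.6
```

Lower to about z = 0.0105 (grasp height plus the floor).

>>> {"op": "play_rows", "data": {
  "moves": [
    [0, 0, -0.01, 0, 0, 0, 0],
    [0, 0, -0.008, 0, 0, 0, 0],
    [0, 0, -0.004, 0, 0, 0, 0],
    [0, 0, 0, 0, 0, 0, 0],
    [0, 0, 0, 0, 0, 0, 0]
  ]
}}

```text
t: 11.5
ee_pos: [0.4818, -0.3159, 0.0132]
tcp_rot: [-3.141, 0.0, 0.537]
contact_force: [-0.1, -0.2, -1.5]
opening: 0.0407
grip_force: 30.6
```

>>> {"op": "play_rows", "data": {
  "moves": [
    [0, 0, -0.002, 0, 0, 0, 0],
    [0, 0, -0.0008, 0, 0, 0, 0],
    [0, 0, 0, 0, 0, 0, 0],
    [0, 0, 0, 0, 0, 0, 0.55],
    [0, 0, 0, 0, 0, 0, 0.7],
    [0, 0, 0, 0, 0, 0, 0.8],
    [0, 0, 0, 0, 0, 0, 0.8],
    [0, 0, 0.01, 0, 0, 0, 0.8]
  ]
}}

```text
t: 12.17
ee_pos: [0.4803, -0.315, 0.019]
tcp_rot: [-3.138, 0.002, 0.538]
contact_force: [-0.6, -0.5, -0.2]
opening: 0.0685
grip_force: 0.0
```

>>> {"op": "play_rows", "data": {
  "moves": [
    [0, 0, 0.03, 0, 0, 0, 1],
    [0, 0, 0.03, 0, 0, 0, 1],
    [0, 0, 0.03, 0, 0, 0, 1],
    [0, 0, 0.03, 0, 0, 0, 1],
    [0.007, 0.02, 0.01, 0, 0, -0.08, 1],
    [0.009, 0.026, 0, 0, 0, -0.08, 1],
    [0.009, 0.026, 0, 0, 0, -0.08, 1],
    [0.009, 0.026, 0, 0, 0, -0.08, 1]
  ]
}}

```text
t: 12.83
ee_pos: [0.5165, -0.2171, 0.152]
tcp_rot: [3.14, -0.002, 0.213]
contact_force: [0.1, 0.3, -0.2]
opening: 0.0853
grip_force: 0.0
```

>>> {"op": "play_rows", "data": {
  "moves": [
    [0.009, 0.026, 0, 0, 0, -0.08, 1],
    [0.009, 0.026, 0, 0, 0, -0.08, 1],
    [0.009, 0.026, 0, 0, 0, -0.08, 1],
    [0.009, 0.025, 0, 0, 0, -0.03, 1],
    [0, 0, -0.02, 0, 0, 0, 1],
    [0, 0, -0.03, 0, 0, 0, 1],
    [0, 0, -0.02, 0, 0, 0, 1],
    [0, 0, 0, 0, 0, 0, 1]
  ]
}}

```text
t: 13.5
ee_pos: [0.5481, -0.1141, 0.0767]
tcp_rot: [-3.141, 0.009, -0.052]
contact_force: [-1.0, 0.2, -0.5]
opening: 0.0853
grip_force: 0.0
```

>>> {"op": "play_rows", "data": {
  "moves": [
    [0, 0, 0, 0, 0, 0, 1],
    [0, 0, 0, 0, 0, 0, 1]
  ]
}}

```text
t: 13.67
ee_pos: [0.5531, -0.1151, 0.0822]
tcp_rot: [3.141, -0.003, -0.053]
contact_force: [-0.5, 0.3, 0.2]
opening: 0.0854
grip_force: 0.0
```

>>> {"op": "play_rows", "data": {
  "moves": [
    [0, 0, -0.02, 0, 0, 0, 1],
    [0, 0, -0.025, 0, 0, 0, 1],
    [0, 0, -0.02, 0, 0, 0, 1],
    [0, 0, -0.01, 0, 0, 0, 1],
    [0, 0, 0, 0, 0, 0, 1],
    [0, 0, 0, 0, 0, 0, 0.6],
    [0, 0, 0, 0, 0, 0, 0.5],
    [0, 0, 0, 0, 0, 0, 0.4]
  ],
  "force": 70
}}

```text
t: 14.33
ee_pos: [0.5536, -0.1152, 0.0074]
tcp_rot: [3.141, -0.004, -0.053]
contact_force: [-0.1, 0.9, -0.1]
opening: 0.0512
grip_force: 0.0
```

>>> {"op": "play_rows", "data": {
  "moves": [
    [0, 0, 0, 0, 0, 0, 0.2],
    [0, 0, 0, 0, 0, 0, 0],
    [0, 0, 0, 0, 0, 0, 0],
    [0, 0, 0, 0, 0, 0, 0],
    [0, 0, 0, 0, 0, 0, 0]
  ]
}}

```text
t: 14.75
ee_pos: [0.5538, -0.1149, 0.0075]
tcp_rot: [3.141, -0.004, -0.052]
contact_force: [0.2, 0.4, 6.8]
opening: 0.0451
grip_force: 73.0
```

>>> {"op": "play_rows", "data": {
  "moves": [
    [0, 0, 0.012, 0, 0, 0, 0],
    [0, 0, 0.025, 0, 0, 0, 0],
    [0, 0, 0.03, 0, 0, 0, 0],
    [0, 0, 0.03, 0, 0, 0, 0],
    [0, 0.012, 0.012, 0, 0, 0.02, 0],
    [0, 0.025, 0, 0, 0, 0.06, 0],
    [0, 0.028, 0, 0, 0, 0.06, 0],
    [0, 0.028, 0, 0, 0, 0.06, 0]
  ]
}}

```text
t: 15.42
ee_pos: [0.5508, -0.0204, 0.1142]
tcp_rot: [-3.141, 0.001, 0.15]
contact_force: [0.5, 0.9, -3.2]
opening: 0.0451
grip_force: 72.2
```

>>> {"op": "play_rows", "data": {
  "moves": [
    [-0.002, 0.028, 0, 0, 0, 0.06, 0],
    [-0.002, 0.028, 0, 0, 0, 0.06, 0],
    [-0.002, 0.028, 0, 0, 0, 0.06, 0],
    [-0.002, 0.028, 0, 0, 0, 0.06, 0],
    [-0.002, 0.028, 0, 0, 0, 0.06, 0],
    [-0.002, 0.028, 0, 0, 0, 0.06, 0],
    [-0.002, 0.028, 0, 0, 0, 0.06, 0],
    [-0.002, 0.028, 0, 0, 0, 0.06, 0]
  ]
}}

```text
t: 16.08
ee_pos: [0.534, 0.2039, 0.1136]
tcp_rot: [-3.141, 0.002, 0.632]
contact_force: [0.7, -0.7, -2.8]
opening: 0.045
grip_force: 72.1
```

>>> {"op": "play_rows", "data": {
  "moves": [
    [0, 0.025, 0, 0, 0, 0.06, 0],
    [0, 0.013, 0, 0, 0, 0.015, 0],
    [0, 0, 0, 0, 0, 0, 0],
    [0, 0, 0, 0, 0, 0, 0],
    [0, 0, 0, 0, 0, 0, 0]
  ]
}}

```text
t: 16.5
ee_pos: [0.536, 0.2375, 0.1138]
tcp_rot: [3.14, 0.003, 0.7]
contact_force: [-0.4, -0.6, -2.6]
opening: 0.0455
grip_force: 72.1
```

>>> {"op": "play_rows", "data": {
  "moves": [
    [0.002, 0.003, -0.02, 0, 0, 0, 0],
    [0, 0, -0.03, 0, 0, 0, 0],
    [0, 0, -0.022, 0, 0, 0, 0],
    [0, 0, -0.01, 0, 0, 0, 0],
    [0, 0, 0, 0, 0, 0, 0],
    [0, 0, 0, 0, 0, 0, 0]
  ]
}}

```text
t: 17.0
ee_pos: [0.5384, 0.2416, 0.0326]
tcp_rot: [3.141, 0.001, 0.7]
contact_force: [0.1, 1.0, -2.1]
opening: 0.0451
grip_force: 72.1
```

```bash
python3 - <<'E'
from h import *
a=grab("top");b=grab("side")
f=lambda d,r:cv2.resize(cv2.cvtColor(d["image"][r[0]:r[0]+140,r[1]:r[1]+140],cv2.COLOR_RGB2BGR),(400,400),interpolation=2)
cv2.imwrite("pics/p2.png",np.hstack([f(a,(115,100)),f(b,(230,110))]))
E
```

```text
(no output)
```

View pics/p2.png

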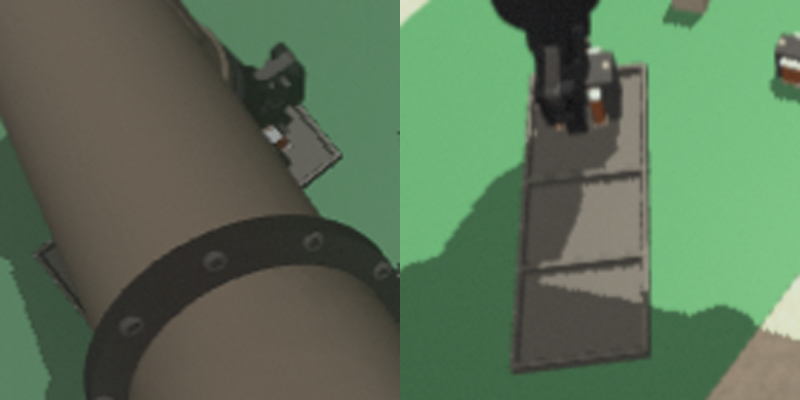

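The side view shows the held transformer over the wide bay at (575,100), about 22 mm up, clear of the partition at (585,180). I lower it.

>>> {"op": "play_rows", "data": {
  "moves": [
    [0, 0, -0.009, 0, 0, 0, 0],
    [0, 0, -0.008, 0, 0, 0, 0],
    [0, 0, -0.003, 0, 0, 0, 0],
    [0, 0, -0.001, 0, 0, 0, 0],
    [0, 0, 0, 0, 0, 0, 0],
    [0, 0, 0, 0, 0, 0, 0]
  ]
}}

```text
t: 17.6
ee_pos: [0.5379, 0.2433, 0.0115]
tcp_rot: [-3.142, -0.0, 0.703]
contact_force: [-0.2, -0.8, -2.4]
opening: 0.0451
grip_force: 72.3
```

>>> {"op": "play_rows", "data": {
  "moves": [
    [0, 0, -0.001, 0, 0, 0, 0],
    [0, 0, 0, 0, 0, 0, 0],
    [0, 0, 0, 0, 0, 0, 0.6],
    [0, 0, 0, 0, 0, 0, 0.7],
    [0, 0, 0, 0, 0, 0, 0.75],
    [0, 0, 0, 0, 0, 0, 0.75],
    [0, 0, 0.01, 0, 0, 0, 0.75],
    [0, 0, 0.03, 0, 0, 0, 1]
  ]
}}

```text
t: 18.27
ee_pos: [0.5344, 0.2409, 0.0471]
tcp_rot: [-3.139, 0.01, 0.703]
contact_force: [-0.0, -0.5, -0.3]
opening: 0.0743
grip_force: 0.0
```

>>> {"op": "play_rows", "data": {
  "moves": [
    [0, 0, 0.03, 0, 0, 0, 1],
    [0, 0, 0.03, 0, 0, 0, 1],
    [0, 0, 0.03, 0, 0, 0.05, 1],
    [0, -0.007, 0.01, 0, 0, 0.1, 1],
    [0, -0.012, 0, 0, 0, 0.1, 1],
    [0.002, -0.013, 0, 0, 0, 0.1, 1],
    [0.002, -0.013, 0, 0, 0, 0.1, 1],
    [0.002, -0.013, 0, 0, 0, 0.1, 1]
  ]
}}

```text
t: 18.93
ee_pos: [0.5441, 0.1847, 0.1517]
tcp_rot: [3.14, -0.0, 1.258]
contact_force: [0.6, 0.1, 0.8]
opening: 0.0853
grip_force: 0.0
```

>>> {"op": "play_rows", "data": {
  "moves": [
    [0.002, -0.013, 0, 0, 0, 0.1, 1],
    [0.002, -0.013, 0, 0, 0, 0.1, 1],
    [0.002, -0.013, 0, 0, 0, 0.1, 1],
    [0.002, -0.013, 0, 0, 0, 0.1, 1],
    [0, -0.013, 0, 0, 0, 0.1, 1],
    [0, -0.013, 0, 0, 0, 0.1, 1],
    [0, -0.013, -0.01, 0, 0, 0.1, 1],
    [0, 0, -0.03, 0, 0, 0.02, 1]
  ]
}}

```text
t: 19.6
ee_pos: [0.5566, 0.0912, 0.115]
tcp_rot: [3.132, 0.005, 1.971]
contact_force: [1.2, -0.0, -0.4]
opening: 0.0851
grip_force: 0.0
```

>>> {"op": "play_rows", "data": {
  "moves": [
    [0, 0, -0.03, 0, 0, 0, 1],
    [0, 0, 0, 0, 0, 0, 1],
    [0, 0, 0, 0, 0, 0, 1]
  ]
}}

```text
t: 19.85
ee_pos: [0.5507, 0.0936, 0.08]
tcp_rot: [-3.139, -0.001, 1.972]
contact_force: [-0.1, -0.2, 0.5]
opening: 0.0852
grip_force: 0.0
```

>>> {"op": "play_rows", "data": {
  "moves": [
    [0.001, 0.001, -0.02, 0, 0, 0, 1],
    [0, 0, -0.025, 0, 0, 0, 1],
    [0, 0, -0.018, 0, 0, 0, 1],
    [0, 0, -0.008, 0, 0, 0, 1],
    [0, 0, 0, 0, 0, 0, 1],
    [0, 0, 0, 0, 0, 0, 0.5],
    [0, 0, 0, 0, 0, 0, 0.4],
    [0, 0, 0, 0, 0, 0, 0.3]
  ],
  "force": 30
}}

```text
t: 20.52
ee_pos: [0.5544, 0.0957, 0.0114]
tcp_rot: [3.138, 0.001, 1.972]
contact_force: [-0.1, 0.0, -0.4]
opening: 0.0517
grip_force: 0.0
```

>>> {"op": "play_rows", "data": {
  "moves": [
    [0, 0, 0, 0, 0, 0, 0.2],
    [0, 0, 0, 0, 0, 0, 0],
    [0, 0, 0, 0, 0, 0, 0],
    [0, 0, 0, 0, 0, 0, 0],
    [0, 0, 0, 0, 0, 0, 0]
  ]
}}

```text
t: 20.93
ee_pos: [0.5537, 0.0953, 0.0105]
tcp_rot: [3.14, 0.001, 1.972]
contact_force: [0.3, 0.0, 5.4]
opening: 0.0276
grip_force: 30.4
```

>>> {"op": "play_rows", "data": {
  "moves": [
    [0, 0, 0.012, 0, 0, 0, 0],
    [0, 0, 0.03, 0, 0, 0, 0],
    [0, 0, 0.03, 0, 0, 0, 0],
    [0, 0, 0.03, 0, 0, 0, 0],
    [-0.004, 0.012, 0.008, 0, 0, 0.02, 0],
    [-0.009, 0.027, 0, 0, 0, 0.04, 0],
    [-0.009, 0.027, 0, 0, 0, 0.04, 0],
    [-0.009, 0.027, 0, 0, 0, 0.04, 0]
  ]
}}

```text
t: 21.6
ee_pos: [0.5209, 0.1889, 0.1197]
tcp_rot: [-3.141, -0.0, 2.114]
contact_force: [0.5, 0.7, -0.5]
opening: 0.0275
grip_force: 29.7
```

>>> {"op": "play_rows", "data": {
  "moves": [
    [-0.009, 0.027, 0, 0, 0, 0.04, 0],
    [-0.009, 0.027, 0, 0, 0, 0.04, 0],
    [-0.009, 0.027, 0, 0, 0, 0.04, 0],
    [-0.009, 0.027, 0, 0, 0, 0.04, 0],
    [-0.002, 0.009, 0, 0, 0, 0, 0],
    [0, 0, 0, 0, 0, 0, 0],
    [0, 0, 0, 0, 0, 0, 0],
    [0, 0, 0, 0, 0, 0, 0]
  ]
}}

```text
t: 22.27
ee_pos: [0.4849, 0.3027, 0.119]
tcp_rot: [-3.14, 0.002, 2.27]
contact_force: [0.7, -0.4, 0.1]
opening: 0.0274
grip_force: 29.7
```

>>> {"op": "play_rows", "data": {
  "moves": [
    [0, 0.002, -0.02, 0, 0, 0, 0],
    [0, 0, -0.03, 0, 0, 0, 0],
    [0, 0, -0.025, 0, 0, 0, 0],
    [0, 0, -0.012, 0, 0, 0, 0],
    [0, 0, -0.01, 0, 0, 0, 0],
    [0, 0, -0.006, 0, 0, 0, 0],
    [0, 0, 0, 0, 0, 0, 0],
    [0, 0, 0, 0, 0, 0, 0]
  ]
}}

```text
t: 22.93
ee_pos: [0.4846, 0.3074, 0.0174]
tcp_rot: [3.14, 0.0, 2.272]
contact_force: [0.4, 0.1, -0.5]
opening: 0.028
grip_force: 29.7
```

>>> {"op": "play_rows", "data": {
  "moves": [
    [0, 0, -0.0025, 0, 0, 0, 0],
    [0, 0, -0.001, 0, 0, 0, 0],
    [0, 0, 0, 0, 0, 0, 0],
    [0, 0, 0, 0, 0, 0, 0.45],
    [0, 0, 0, 0, 0, 0, 0.55],
    [0, 0, 0, 0, 0, 0, 0.6],
    [0, 0, 0, 0, 0, 0, 0.6],
    [0, 0, 0.01, 0, 0, 0, 0.6]
  ]
}}

```text
t: 23.6
ee_pos: [0.4826, 0.3059, 0.0216]
tcp_rot: [-3.138, -0.0, 2.273]
contact_force: [-0.4, -0.5, -1.0]
opening: 0.0506
grip_force: 0.0
```

>>> {"op": "play_rows", "data": {
  "moves": [
    [0, 0, 0.03, 0, 0, 0, 0.6],
    [0, 0, 0.03, 0, 0, 0, 1],
    [0, 0, 0.03, 0, 0, 0, 1],
    [0, 0, 0.03, 0, 0, 0, 1],
    [-0.003, -0.025, 0.01, 0, 0, 0, 1],
    [-0.0034, -0.0285, 0, 0, 0, 0, 1],
    [-0.0034, -0.0285, 0, 0, 0, 0, 1],
    [-0.0034, -0.0285, 0, 0, 0, 0, 1]
  ]
}}

```text
t: 24.27
ee_pos: [0.4705, 0.1959, 0.1541]
tcp_rot: [3.14, 0.001, 2.274]
contact_force: [0.1, -1.0, 0.6]
opening: 0.086
grip_force: 0.0
```

>>> {"op": "play_rows", "data": {
  "moves": [
    [-0.0034, -0.0285, 0, 0, 0, 0, 1],
    [-0.0034, -0.0285, 0, 0, 0, 0, 1],
    [-0.0034, -0.0285, 0, 0, 0, 0, 1],
    [-0.0034, -0.0285, 0, 0, 0, 0, 1],
    [-0.0034, -0.0285, 0, 0, 0, 0, 1],
    [-0.0034, -0.0285, 0, 0, 0, 0, 1],
    [-0.0034, -0.0285, 0, 0, 0, 0, 1],
    [0, 0, 0, 0, 0, 0, 1]
  ]
}}

```text
t: 24.93
ee_pos: [0.4462, -0.0103, 0.1531]
tcp_rot: [-3.137, 0.003, 2.262]
contact_force: [-0.0, -0.3, -0.6]
opening: 0.0858
grip_force: 0.0
```

>>> {"op": "play_rows", "data": {
  "moves": [
    [0, 0, -0.02, 0, 0, 0, 1],
    [0, 0, -0.03, 0, 0, 0, 1],
    [0, 0, 0, 0, 0, 0, 1],
    [0, 0, 0, 0, 0, 0, 1]
  ]
}}

```text
t: 25.27
ee_pos: [0.4456, -0.0023, 0.1027]
tcp_rot: [-3.14, -0.002, 2.274]
contact_force: [-0.6, 0.5, -0.5]
opening: 0.0856
grip_force: 0.0
```

>>> {"op": "play_rows", "data": {
  "moves": [
    [0.002, 0, -0.02, 0, 0, 0, 1],
    [0, 0, -0.03, 0, 0, 0, 1],
    [0, 0, -0.024, 0, 0, 0, 1],
    [0, 0, -0.01, 0, 0, 0, 1],
    [0, 0, 0, 0, 0, 0, 1],
    [0, 0, 0, 0, 0, 0, 0.5],
    [0, 0, 0, 0, 0, 0, 0.4],
    [0, 0, 0, 0, 0, 0, 0.3]
  ],
  "force": 30
}}

```text
t: 25.93
ee_pos: [0.4506, -0.0027, 0.0207]
tcp_rot: [3.139, 0.003, 2.272]
contact_force: [0.2, -0.4, -0.3]
opening: 0.0517
grip_force: 0.0
```

>>> {"op": "play_rows", "data": {
  "moves": [
    [0, 0, 0, 0, 0, 0, 0.2],
    [0, 0, 0, 0, 0, 0, 0],
    [0, 0, 0, 0, 0, 0, 0],
    [0, 0, 0, 0, 0, 0, 0],
    [0, 0, 0, 0, 0, 0, 0]
  ]
}}

```text
t: 26.35
ee_pos: [0.4498, -0.003, 0.0201]
tcp_rot: [3.141, 0.002, 2.272]
contact_force: [-1.2, -0.3, 7.2]
opening: 0.0292
grip_force: 29.6
```

>>> {"op": "play_rows", "data": {
  "moves": [
    [0, 0, 0.012, 0, 0, 0, 0],
    [0, 0, 0.03, 0, 0, 0, 0],
    [0, 0, 0.03, 0, 0, 0, 0],
    [0, 0, 0.03, 0, 0, 0, 0],
    [0, 0.014, 0.01, 0, 0, 0, 0],
    [-0.001, 0.0285, 0, 0, 0, 0, 0],
    [-0.001, 0.0285, 0, 0, 0, 0, 0],
    [-0.001, 0.0285, 0, 0, 0, 0, 0]
  ]
}}

```text
t: 27.02
ee_pos: [0.4455, 0.0977, 0.131]
tcp_rot: [3.141, 0.0, 2.271]
contact_force: [0.3, -0.1, -1.1]
opening: 0.0294
grip_force: 29.8
```

>>> {"op": "play_rows", "data": {
  "moves": [
    [-0.001, 0.0285, 0, 0, 0, 0, 0],
    [-0.001, 0.0285, 0, 0, 0, 0, 0],
    [-0.001, 0.0285, 0, 0, 0, 0, 0],
    [-0.001, 0.0285, 0, 0, 0, 0, 0],
    [-0.001, 0.0285, 0, 0, 0, 0, 0],
    [-0.001, 0.0285, 0, 0, 0, 0, 0],
    [-0.001, 0.0285, 0, 0, 0, 0, 0],
    [0, 0.0285, 0, 0, 0, 0, 0]
  ]
}}

```text
t: 27.68
ee_pos: [0.4376, 0.3262, 0.1302]
tcp_rot: [-3.14, -0.0, 2.273]
contact_force: [-0.3, 0.0, -0.6]
opening: 0.0294
grip_force: 29.8
```

>>> {"op": "play_rows", "data": {
  "moves": [
    [0, 0.025, 0, 0, 0, 0, 0],
    [0, 0.01, 0, 0, 0, 0, 0],
    [0, 0, 0, 0, 0, 0, 0],
    [0, 0, 0, 0, 0, 0, 0],
    [0, 0, 0, 0, 0, 0, 0]
  ]
}}

```text
t: 28.1
ee_pos: [0.4393, 0.3574, 0.1304]
tcp_rot: [-3.14, 0.002, 2.271]
contact_force: [-0.7, -0.0, -1.6]
opening: 0.0295
grip_force: 29.8
```

>>> {"op": "play_rows", "data": {
  "moves": [
    [0, 0, -0.02, 0, 0, 0, 0],
    [0, 0, -0.03, 0, 0, 0, 0],
    [0, 0, -0.025, 0, 0, 0, 0],
    [0, 0, -0.012, 0, 0, 0, 0],
    [0, 0, -0.01, 0, 0, 0, 0],
    [0, 0, -0.007, 0, 0, 0, 0],
    [0, 0, 0, 0, 0, 0, 0],
    [0, 0, 0, 0, 0, 0, 0]
  ]
}}

```text
t: 28.77
ee_pos: [0.4395, 0.3599, 0.0278]
tcp_rot: [3.14, -0.0, 2.272]
contact_force: [-0.3, -1.0, -0.2]
opening: 0.0291
grip_force: 29.9
```

>>> {"op": "play_rows", "data": {
  "moves": [
    [0, 0, -0.003, 0, 0, 0, 0],
    [0, 0, -0.001, 0, 0, 0, 0],
    [0, 0, 0, 0, 0, 0, 0],
    [0, 0, 0, 0, 0, 0, 0.45],
    [0, 0, 0, 0, 0, 0, 0.55],
    [0, 0, 0, 0, 0, 0, 0.6],
    [0, 0, 0, 0, 0, 0, 0.6],
    [0, 0, 0.01, 0, 0, 0, 0.6]
  ]
}}

```text
t: 29.43
ee_pos: [0.4378, 0.3582, 0.0316]
tcp_rot: [-3.138, 0.0, 2.273]
contact_force: [-0.1, -0.3, -0.4]
opening: 0.0517
grip_force: 0.0
```

>>> {"op": "play_rows", "data": {
  "moves": [
    [0, 0, 0.03, 0, 0, 0, 0.6],
    [0, 0, 0.035, 0, 0, 0, 0.6],
    [0, 0, 0.035, 0, 0, 0, 0.8],
    [0, 0, 0.035, 0, 0, 0, 1],
    [0, 0, 0.035, 0, 0, 0, 1],
    [-0.005, -0.025, 0.02, 0, 0, 0, 1],
    [-0.005, -0.035, 0, 0, 0, 0, 1],
    [-0.005, -0.035, 0, 0, 0, 0, 1]
  ]
}}

```text
t: 30.1
ee_pos: [0.4237, 0.266, 0.2256]
tcp_rot: [3.137, 0.0, 2.276]
contact_force: [1.5, -1.3, -0.6]
opening: 0.0853
grip_force: 0.0
```

>>> {"op": "play_rows", "data": {
  "moves": [
    [-0.005, -0.035, 0, 0, 0, -0.05, 1],
    [-0.005, -0.035, 0, 0, 0, -0.05, 1],
    [-0.005, -0.035, 0, 0, 0, -0.05, 1],
    [-0.005, -0.035, 0, 0, 0, -0.05, 1],
    [-0.005, -0.035, 0, 0, 0, -0.05, 1],
    [-0.005, -0.035, 0, 0, 0, -0.05, 1],
    [0, -0.035, 0, 0, 0, -0.05, 1],
    [0, -0.035, 0, 0, 0, -0.05, 1]
  ]
}}

```text
t: 30.77
ee_pos: [0.3933, -0.0166, 0.224]
tcp_rot: [3.14, 0.002, 1.871]
contact_force: [1.9, -0.7, 0.3]
opening: 0.0856
grip_force: 0.0
```

```bash
python3 - <<'E'
from h import *
a=grab("top","pics/ft.png");b=grab("side","pics/fs.png")
f=lambda d,r,n:cv2.resize(cv2.cvtColor(d["image"][r[0]:r[0]+n,r[1]:r[1]+n],cv2.COLOR_RGB2BGR),(400,300),interpolation=2)
f=lambda d,x,y,w,h:cv2.resize(cv2.cvtColor(d["image"][y:y+h,x:x+w],cv2.COLOR_RGB2BGR),(400,300),interpolation=2)
cv2.imwrite("pics/p3.png",np.vstack([np.hstack([f(a,100,130,140,105),f(a,370,130,140,105)]),np.hstack([f(b,105,245,160,120),f(b,260,100,106,80)])]))
E
```

```text
(no output)
```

View pics/p3.png

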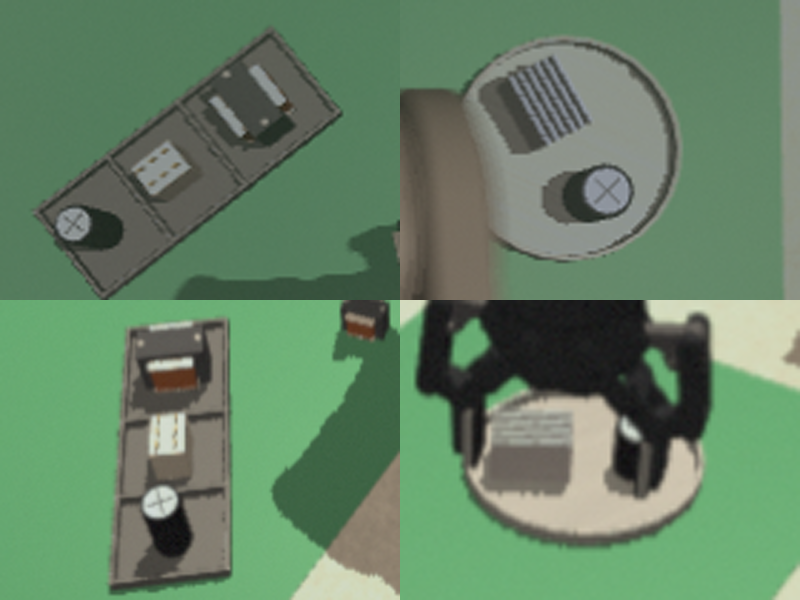

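View pics/fs.png

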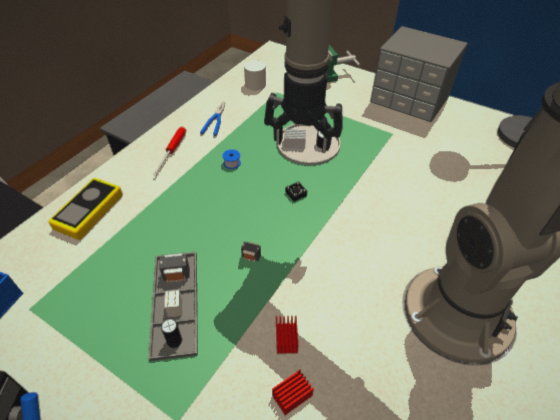

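Both views show all five parts upright. In the tray are the transformer (wide bay), relay and tall capacitor, around (172,300) in the side view; in the dish are the heat sink (293,140) and wide capacitor. The small transformer (251,251), fan (296,190) and reel (232,159) have not moved.

>>> {"op": "play_rows", "data": {
  "moves": [
    [0, 0, 0, 0, 0, 0, 1],
    [0, 0, 0, 0, 0, 0, 1],
    [0, 0, 0, 0, 0, 0, 1]
  ]
}}

```text
t: 31.12
ee_pos: [0.394, -0.0136, 0.2233]
tcp_rot: [3.141, -0.0, 1.876]
contact_force: [-0.2, -0.3, -0.3]
opening: 0.0854
grip_force: 0.0
```

```bash
python3 -c "
from bench import robot
print(robot.job_done())"
```

```text
the job is handed in; nothing more can be done
None
```

Both kits are made up and the job was handed in at about 31 s: the final pictures show all five parts upright in their places and the small transformer, fan and reel unmoved, but the hand-in returned no verdict.

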